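# Tilt the gilding easel up and pin it

## Robot

A 7-joint arm with a two-finger parallel gripper is mounted at the origin on the work surface. World frame = base frame: x ahead of the robot, y to its left, z up, the work surface at z = 0. Lengths are in m, angles in rad, forces in N, time in s.
With the tool pointing down it reaches from about 0.4 to 0.9 m from the base axis. Payload 5.6 kg.
Tool frame: the origin (TCP) lies at the very end of the fingers, on their centre line; the grasp point (between the pads) lies 19 mm behind it; z points along the fingers, y is the line along which they close (so a half turn about z gives the same grasp; the last joint's range is limited). The gripper opens to 92 mm and grips with 3 to 60 N. Pads are 20 mm wide; open, the fingers measure 128 mm over their backs; the gripper's body (75 mm by 189 mm) begins 69 mm behind the grasp point.
Start: joints at [-0.043, 0.468, -0.012, 1.603, 0.006, 1.071, -0.056], TCP at [0.65, -0, 0.215] pointing down, gripper open.
Joint ranges: [-2.53, 2.53], [-0.31, 2.02], [-1.57, 1.55], [0.28, 2.44], [-1.29, 4.43], [0.15, 1.84], [-2.92, 2.92]. Speed limits (rad/s): [2.57, 2.57, 3.14, 3.14, 3.14, 3.14, 3.14].

## Interface

Orientations are given as a unit quaternion [x, y, z, w].
In Python, from station import * gives the robot as it stands.
- The arm moves only by the shell command python3 -m jog 'ROWS' [FORCE]. ROWS is JSON, a list of rows, each a list of 7 numbers: the opening, from 0 (shut) to 1 (fully open), then the shift along the tool's x, y, z in units of 25 mm (1.0 is 25 mm), then the turn, a rotation vector about the tool's x, y, z in rad. A call has 1 to 10 rows; each row is the pose to reach, as a shift and turn from the pose commanded when the call began, along the tool's axes at that moment; what a row does not reach only later rows make up. A row lasts 1/10 s, in which the tool goes at most 50 mm and 8.59 degrees, less where a joint would pass 70% of its speed; a pose out of reach is approached as far as the arm can. A call with a gripper value outside its range is refused whole. The fingers move at their own pace and stop on an object; FORCE is the grip in N (left out, the last holds). Time passes only in rows, so rows that repeat a pose let the fingers close. It gives the time, the measured TCP pose, the force, the opening and the grip force at its end, in the units of the state.
- observe(): the state, without advancing time (a new reading comes with each control period).
- grab_frame(name): name is "scene" or "side" or "wrist"; returns the picture (420x560x3 uint8, red, green, blue); there is no depth.
- get_calibration(name): a dict with "intrinsics" (3x3 intrinsics, pixels), "xyz" and "orientation" of the camera in the world. Camera axes: x right, y down, z forward; pixel columns grow to the right and rows downward; lengths in m; the calibration is good to about 2 mm. A picture is of the moment at which its call begins: read the wrist's pose just before it. get_calibration takes no time and is no camera call; for the wrist camera it gives the pose at the moment of the call.
- hand_in(): hands the job in; it is judged then, once.
Trained networks look in the newest picture that a camera, given by its name, has taken for a name from the list of things; names that differ only in an ending like _2 or _b are one class to them, and where a whole thing is asked for, a point or a joint stands for the part that bears it (a point fixed in the world has none). Each returns a list of dicts, best first, with "p" (0 to 1); they miss things now and then, are a little off and sometimes report something else, mostly with a low value. They report only what shows in the picture. A call takes as long as a camera call. They do not tell look-alikes from the thing itself.
- masks_of(camera, label): "mask" (420x560 bool, what is visible of it) and "xy" ([column, row] in pixels, amid what is visible of it).
The state is a dict: "time": time; "qpos": joint angles; "qvel": joint speeds; "tau": joint torques, N m; "tcp_pos": TCP position; "orientation": TCP orientation; "wrist_force": force on the tool from outside, world axes, zero at the start; "moment": the same for the moment, N m; "gripper_width": opening from 0.0 (shut) to 1.0 (fully open); "grip_force": force on a finger pad.
Only numpy, scipy, OpenCV 4.12 (cv2) and the standard library are available. Lean on these libraries where they do the work, as an engineer would, in place of code of your own. Each camera call takes 0.05 s, during which the arm holds its last target. There are 200 camera calls.

## Task

Tilt the glass frame up from its shallow slope to its steep painting angle (the black-balled lever, swung towards the robot, turns it) and lock it there with the red-headed pin: the pin must end up through the guide block and fully home in the red-edged notch of the lock wheel, its collar down on the block. Leave the jar, the bottle and the tape roll where they stand.

Things in the scene. Friction and masses are not known exactly. Their poses are not given: they have to be found in the camera images.
- stand: Fixed wooden tilting stand; a glass frame swings between its two cheeks. Origin: centre of the underside of its base board (160 x 380 x 16 mm). x points away from the robot (yaw within 0.2 rad), y along the level axle, z up. Axle 115 mm above the origin. Left cheek (y +125 to +145 mm) rises to z 211 mm and carries the guide block, right cheek (y -125 to -145 mm) to 133 mm.
- wheel_axis (a point): Centre of the lock wheel: notched part-wheel, 60 mm radius, 20 mm thick, under the guide block at y +168, z +115 mm of the stand, clamped to the axle so that it turns with the frame; its clamped setting differs each time by up to 0.12 rad. Two rim notches 17 mm wide: one with red edges (steep painting angle), one plain (flat position). Point does not turn.
- guide_mouth (a point): Centre of the top of the aluminium guide block (60 x 50 x 30 mm), at x 0, y +170, z +211 mm of the stand. An upright bevelled 16 mm bore goes through it. The wheel's rim runs 36 mm below this point. A pin let go in the bore stands on the rim, collar 20 mm above the block, and rides there; when a notch comes under it, it falls in, collar on the block, and blocks the frame.
- lever_ball (a point): Centre of the black ball (36 mm diameter) on the steel lever (12 x 10 mm bar) fixed to the frame, on the side away from the wheel. In the stand's frame: x = -150 sin(a), y = -172, z = 115 + 150 cos(a) mm, a being joint frame. Can be held from above, fingers closing along the stand's y; it turns between them as the lever swings.
- frame (a joint): Tilt of the frame (216 x 216 mm), rad: 0 level, grows as its edge next to the robot goes down and the lever leans to the robot. Range -0.25 to 1.25; starts at 0.30 to 0.55. A stiff bearing (3 N at the ball) holds it where left. The red notch is under the guide at 0.83 to 1.07 (wheel's setting), the plain one near -0.15. With a pin in a notch it stops dead, force builds up.
- pin_head (a point): Middle of the red round head of the lock pin (28 mm diameter, 45 mm tall, above a collar 34 mm wide, 5 mm thick). Pin about 0.16 kg, 106 mm long; below the collar a steel shank, 14 mm diameter, 56 mm long. The point is 83 mm above the shank's tip. z points along the pin away from the tip. It starts upright in the pin rest, collar on the rest's top.
- pin_tip (a point): Centre of the end of the pin's shank. Fully home in a notch it is 155 mm above the underside of the stand; standing on the wheel's rim, 175 mm.
- pin_rest: Fixed dark wooden block, 80 x 80 x 60 mm, with an upright 17 mm hole in which the pin starts. Origin: centre of its underside. Stands to the left or to the right of the stand.
- jar_mid (a point): Bystander: amber glass jar with a brass lid, 68 mm diameter, 85 mm tall; point half-way up. On the other side of the stand from the pin rest.
- bottle_mid (a point): Bystander: green glass bottle, 60 mm diameter, 180 mm tall, beyond the stand; point half-way up.
- tape_mid (a point): Bystander: yellow roll of tape lying flat, 100 mm diameter, 24 mm tall, between the robot and the stand; centre.
There are look-alikes about, which are no part of the job. Of the things like the part that bears pin_head, leave any that is green or yellow; of the rest the larger one is meant.

How it is judged:
By the outcome, as a careful person would: the job done as asked, in the order asked, and still so for the second after the job is handed in, with the robot touching nothing.
It also fails if it takes over 64 s, if anything falls off the work surface, if the arm or the gripper's body presses on something with over 40 N, if the wrist force passes 120 N, or if a joint passes its speed limit or range.

## Working session

There is one attempt and no reset: what is moved stays moved. The work goes in short steps, Python scripts to look and compute and a shell command to move; the robot and the scene stay as the last step left them, time stands still between calls to the robot, and variables do not carry over. Pictures are saved under pics/ and viewed, at most 10 in all, crops included, and the job is handed in when it is done.

```bash
mkdir -p pics
cat > h.py <<'E'
from station import *
import numpy as np, cv2
from scipy.spatial.transform import Rotation as R
def cal(n):
    c=get_calibration(n); return np.array(c["intrinsics"]),np.array(c["xyz"]),R.from_quat(c["orientation"]).as_matrix() if len(np.shape(c["orientation"]))==1 else np.array(c["orientation"])
def ray(n,uv,c=None):
    K,t,M=c or cal(n); d=M@np.linalg.solve(K,[uv[0],uv[1],1]); return t,d/np.linalg.norm(d)
def tri(obs):
    A=np.zeros((3,3));b=np.zeros(3)
    for t,d in obs:
        P=np.eye(3)-np.outer(d,d);A+=P;b+=P@t
    x=np.linalg.solve(A,b); return x,[round(1000*np.linalg.norm((np.eye(3)-np.outer(d,d))@(x-t)),1) for t,d in obs]
def onz(n,uv,z,c=None):
    t,d=ray(n,uv,c); return t+d*(z-t[2])/d[2]
def proj(n,p,c=None):
    K,t,M=c or cal(n); q=K@(M.T@(np.array(p)-t)); return q[:2]/q[2]
def save(n,f):
    im=grab_frame(n); cv2.imwrite('pics/'+f,cv2.cvtColor(im,cv2.COLOR_RGB2BGR)); return im
E
python3 - <<'E'
from h import *
ims=[save(n,n+'0.png') for n in("scene","side")]
for n in("scene","side"):
    print(n,get_calibration(n)['xyz'])
    for l in["lever_ball","pin_head","pin_rest","guide_mouth","stand","jar_mid","bottle_mid","tape_mid","wheel_axis","pin_tip"]:
        print(l,[(round(m['p'],2),np.round(m['xy']).tolist(),int(m['mask'].sum())) for m in masks_of(n,l)])
E
```

```text
scene [1.06495705 0.6798542  1.11166964]
lever_ball [(0.83, [292.0, 232.0], 3119)]
pin_head [(0.62, [409.0, 296.0], 230), (0.54, [374.0, 307.0], 154), (0.5, [358.0, 335.0], 104), (0.45, [345.0, 322.0], 101), (0.4, [300.0, 241.0], 6455)]
pin_rest [(0.77, [370.0, 316.0], 919)]
guide_mouth [(0.97, [294.0, 245.0], 6497)]
stand [(0.63, [298.0, 245.0], 6520)]
jar_mid [(0.73, [295.0, 246.0], 6440), (0.58, [237.0, 168.0], 384)]
bottle_mid [(0.74, [227.0, 257.0], 755), (0.6, [369.0, 316.0], 906)]
tape_mid [(0.56, [338.0, 215.0], 360)]
wheel_axis [(0.92, [297.0, 246.0], 6365)]
pin_tip [(0.66, [408.0, 297.0], 238), (0.65, [378.0, 303.0], 216), (0.62, [358.0, 338.0], 66), (0.59, [344.0, 320.0], 123)]
side [0.14791957 0.81070112 0.68382745]
lever_ball [(0.61, [272.0, 242.0], 5521)]
pin_head [(0.92, [217.0, 340.0], 460), (0.79, [244.0, 374.0], 584), (0.64, [190.0, 326.0], 256), (0.59, [168.0, 348.0], 204)]
pin_rest [(0.97, [216.0, 361.0], 2049)]
guide_mouth [(0.86, [263.0, 257.0], 9309), (0.57, [340.0, 302.0], 754)]
stand [(0.82, [263.0, 260.0], 9500)]
jar_mid [(0.83, [343.0, 208.0], 579)]
bottle_mid [(0.92, [219.0, 222.0], 841)]
tape_mid [(0.65, [339.0, 301.0], 887)]
wheel_axis [(0.9, [268.0, 260.0], 9322)]
pin_tip [(0.79, [244.0, 377.0], 598), (0.67, [169.0, 345.0], 199), (0.65, [215.0, 342.0], 422), (0.52, [189.0, 328.0], 257)]
```

Run:
```python
import cv2
a=cv2.imread('pics/scene0.png')[130:370,190:450];cv2.imwrite('pics/sc1.png',cv2.resize(a,None,fx=2.5,fy=2.5,interpolation=2))
a=cv2.imread('pics/side0.png')[180:400,140:400];cv2.imwrite('pics/si1.png',cv2.resize(a,None,fx=2.5,fy=2.5,interpolation=2))
```

```text
(no output)
```

View pics/sc1.png

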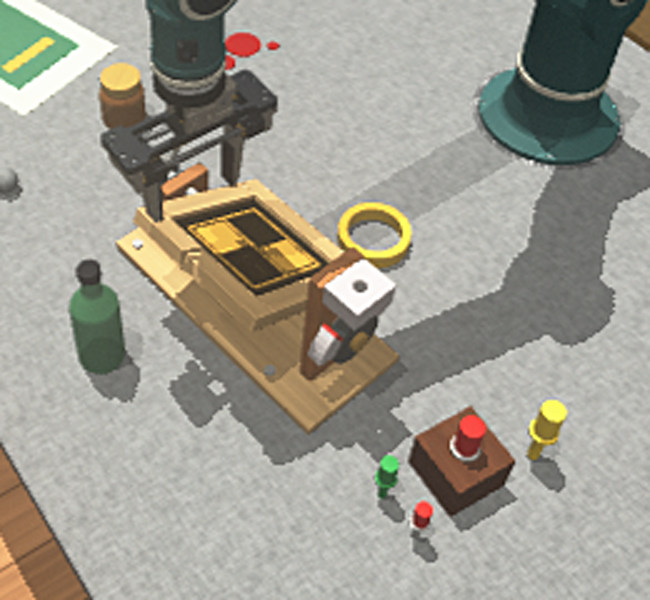

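View pics/si1.png

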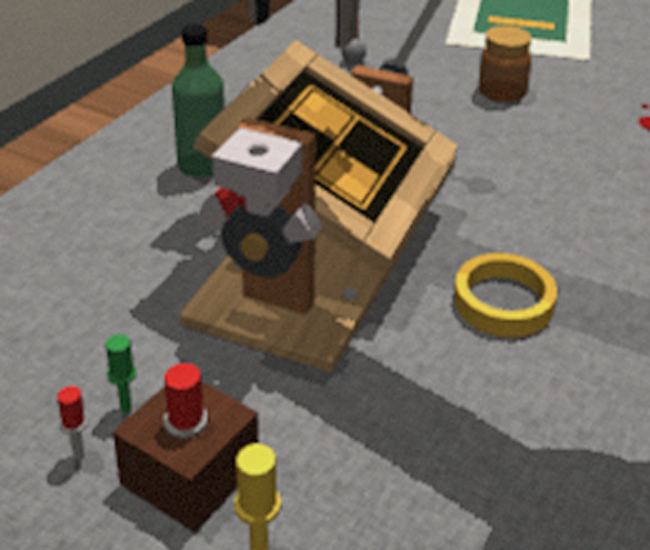

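The candidates for the pin are: red pin in the rest (scene 376,305; side 213,339), small red pin (359,337; 168,343), green (345,320; 188,323) and yellow (409,298; 243,370). I choose the large red one in the rest. The bore mouth is at scene (334,245), side (243,240).

Run:
```python
from h import *
sc=lambda x,y:(190+(x+.5)/2.5-.5,130+(y+.5)/2.5-.5)
si=lambda x,y:(140+(x+.5)/2.5-.5,180+(y+.5)/2.5-.5)
g,e=tri([ray('scene',sc(360,287)),ray('side',si(258,150))]);print('guide',g,e)
c=[onz('scene',sc(*p),.016) for p in((312,426),(398,353),(120,243))]
print('corners',c,[np.linalg.norm(c[0]-c[1]),np.linalg.norm(c[0]-c[2])])
d=c[0]-c[2]; yaw=np.arctan2(-d[0],d[1]);d2=c[0]-c[1];print('yaw',yaw,np.arctan2(d2[1],d2[0]))
Rz=R.from_euler('z',yaw).as_matrix()
o=c[0]-Rz@[.08,.19,.016];print('origin from corners',o,'from guide',g-Rz@[0,.17,.211])
h,e=tri([ray('scene',sc(470,435)),ray('side',si(184,398))]);print('pinhead',h,e)
# red centroid
import cv2
P=[]
for n,w in(('scene',(360,390,290,320)),('side',(200,230,322,355))):
    im=cv2.imread(f'pics/{n}0.png').astype(int);m=(im[...,2]>110)&(im[...,1]<70)&(im[...,0]<70)
    v,u=np.nonzero(m[w[2]:w[3],w[0]:w[1]]);u=u+w[0];v=v+w[2];print(n,(u.min()+u.max())/2,(v.min()+v.max())/2,u.mean(),v.mean(),len(u));P.append(ray(n,(u.mean(),v.mean())))
print('pinhead red',*tri(P))
o=g-Rz@[0,.17,.211]
for a in(.3,.4,.5):
    b=o+Rz@[-.15*np.sin(a),-.172,.115+.15*np.cos(a)];print(a,b,proj('scene',b),proj('side',b),(proj('side',b)-[140,180])*2.5,(proj('scene',b)-[190,130])*2.5)
for l,uvs,z in(('jar',(343,208),.0425),('bottle',(219,222),.09),('tape',(339,301),.012)):print(l,onz('side',uvs,z))
print(observe())
```

```text
guide [0.56627035 0.2063066  0.20868301] [np.float64(1.5), np.float64(1.5)]
corners [array([0.63717336, 0.23531483, 0.016     ]), array([0.48605883, 0.21383466, 0.016     ]), array([ 0.68613539, -0.13276431,  0.016     ])] [np.float64(0.15263354851944097), np.float64(0.3713213363329637)]
yaw 0.13224403762168774 0.14119910027539784
origin from corners [5.82925075e-01 3.64251067e-02 1.73472348e-17] from guide [ 0.58868637  0.03779095 -0.00231699]
pinhead [0.52674281 0.37053515 0.086811  ] [np.float64(0.2), np.float64(0.2)]
scene 376.0 305.0 376.60714285714283 306.23214285714283 56
side 213.0 330.0 212.6829268292683 330.2845528455285 123
pinhead red [0.53538324 0.36994999 0.09685035] [np.float64(7.7), np.float64(7.7)]
0.3 [ 0.56742512 -0.13855228  0.25598348] [264.566411   159.96942346] [312.74074884 166.17764946] [431.8518721  -34.55587634] [186.41602749  74.92355865]
0.4 [ 0.55346338 -0.14040947  0.25084215] [268.08007086 159.2087842 ] [317.59063078 168.7896007 ] [443.97657694 -28.02599825] [195.20017715  73.02196049]
0.5 [ 0.54008019 -0.14218971  0.24432039] [271.4022096  158.8745615
[... 260 characters left out ...]
112 , -0.01160059,  1.60267996,  0.00599069,
        1.07138633, -0.05630318]), 'qvel': array([ 1.80153359e-03,  6.45832815e-04,  2.54109151e-05, -4.09547844e-04,
        2.15768176e-04, -1.25373306e-03,  8.58805511e-04]), 'tau': array([ 4.83502390e-04, -5.20435023e+01, -1.21316803e-02, -2.44057328e+01,
       -5.64658432e-02,  1.13390604e-02,  2.44483755e-05]), 'tcp_pos': array([ 6.50021364e-01, -3.25156276e-05,  2.14593400e-01]), 'orientation': array([7.07130649e-01, 7.07082912e-01, 8.11866231e-06, 2.82093425e-05]), 'wrist_force': array([ 0.32259281,  0.13811708, -0.00929552]), 'moment': array([ 0.04627598, -0.0246308 , -0.05448932]), 'grip_force': 0.0, 'gripper_width': 0.9965762570586539}
```

```bash
python3 -m jog '[[1,0,0,-1.6,0,0,0.14],[1,1,-0.3,-3,0,0,0.28],[1,3,-1,-3.2,0,0,0.43],[1,5,-1.7,-3.2,0,0,0.58],[1,7,-2.4,-3.2,0,0,0.72],[1,9,-3,-3.2,0,0,0.86],[1,11,-3.7,-3,0,0,1.0],[1,13,-4.4,-2,0,0,1.15],[1,14.8,-4.92,-1,0,0,1.3],[1,14.8,-4.92,-0.2,0,0,1.44]]' 20
python3 - <<'E'
from h import *
o=observe();print(o['time'],o['tcp_pos'],R.from_quat(o['orientation']).as_matrix().round(3).tolist())
c=cal('wrist');im=save('wrist','w1.png');print(c[1])
for m in masks_of('wrist','pin_head'):print(m['p'],m['xy'],m['mask'].sum(),onz('wrist',m['xy'],.0875,c))
hs=im.astype(int);m=((hs[...,0]>110)&(hs[...,1]<70)&(hs[...,2]<70)).astype('uint8');n,l,s,ce=cv2.connectedComponentsWithStats(m);print([(s[i].tolist(),ce[i]) for i in range(1,n) if s[i][4]>60])
E
```

```text
time: 2.1
tcp_pos: [0.5258, 0.3751, 0.2207]
orientation: [0.998, 0.064, 0.001, -0.002]
wrist_force: [0.0, 0.3, -0.7]
gripper_width: 1.0
grip_force: 0.0
2.1 [0.52581113 0.37505623 0.22072585] [[0.992, 0.129, 0.003], [0.129, -0.992, 0.004], [0.003, -0.004, -1.0]]
[0.60314314 0.38446342 0.3908431 ]
0.98 [241.1, 281.4] 1518 [0.44719667 0.40227091 0.0875    ]
0.82 [264.5, 95.1] 459 [0.61812872 0.39962002 0.0875    ]
0.79 [326.1, 107.9] 640 [0.61463063 0.34751737 0.0875    ]
[([512, 156, 38, 13, 314], array([529.31847134, 161.38216561])), ([262, 187, 37, 38, 834], array([282.00239808, 208.09472422]))]
```

View pics/w1.png

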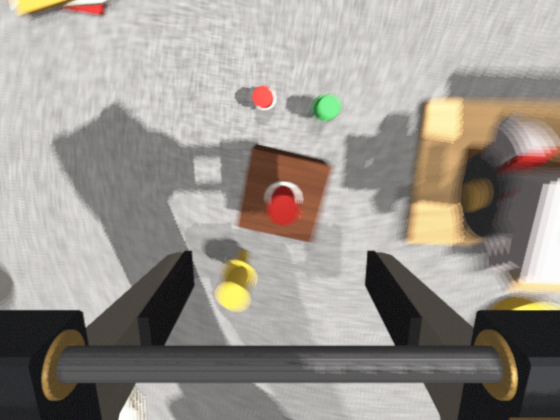

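The wrist view shows the red pin in its rest at (283,208), the small red pin at (263,97), green at (327,108) and yellow at (236,285). The picture is blurred by motion, so I'll measure again once the arm has settled.

```bash
python3 -m jog '[[1,0,0,0,0,0,0],[1,0,0,0,0,0,0]]' >/dev/null
python3 - <<'E'
from h import *
o=observe();print(o['time'],o['tcp_pos'])
c=cal('wrist');im=save('wrist','w2.png')
hs=im.astype(int);m=((hs[...,0]>100)&(hs[...,1]<75)&(hs[...,2]<75)).astype('uint8')
m[:140]=0;m[:,400:]=0
n,l,s,ce=cv2.connectedComponentsWithStats(m);i=1+s[1:,4].argmax();print(s[i],ce[i]);uv0=ce[i]
# fit: render projected cylinder silhouette bbox
x,y,w,h=s[i][:4]
from scipy.optimize import least_squares
t=np.linspace(0,2*np.pi,60)
def bb(p):
    q=np.array([proj('',[p[0]+.014*np.cos(a),p[1]+.014*np.sin(a),z],c) for z in(.065,.11) for a in t]);return np.r_[q.min(0),q.max(0)]-[x-.5,y-.5,x+w-.5,y+h-.5]
r=least_squares(bb,[.527,.37]);print(r.x,r.fun)
M=R.from_quat(o['orientation']).as_matrix();print('shift units',M.T@(np.r_[r.x,.072]-o['tcp_pos'])/.025, M.round(3).tolist())
E
```

```text
2.4 [0.52870978 0.36858389 0.22085392]
[ 256  188   39   41 1053] [277.37891738 208.34567901]
[0.52765229 0.37194561] [ 2.8273293  -0.94742925 -2.82526381  0.7962856 ]
shift units [-0.03741255 -0.13886267  5.95408878] [[0.992, 0.129, 0.002], [0.129, -0.992, 0.0], [0.002, 0.0, -1.0]]
```

```bash
python3 -m jog '[[1,0,-0.14,2,0,0,0],[1,-0.04,-0.14,4,0,0,0],[1,-0.04,-0.14,5.3,0,0,0],[1,-0.04,-0.14,5.95,0,0,0],[1,-0.04,-0.14,5.95,0,0,0],[0.1,-0.04,-0.14,5.95,0,0,0],[0.1,-0.04,-0.14,5.95,0,0,0],[0.1,-0.04,-0.14,5.95,0,0,0],[0.1,-0.04,-0.14,5.95,0,0,0]]' 30
```

```text
time: 3.35
tcp_pos: [0.5262, 0.3738, 0.0722]
orientation: [0.998, 0.065, 0.001, -0.001]
wrist_force: [0.0, -0.3, -0.7]
gripper_width: 0.675
grip_force: 0.0
```

```bash
python3 -m jog '[[0.1,0,0,0,0,0,0],[0.1,0,0,0,0,0,0],[0.1,0,0,0,0,0,0],[0.1,0,0,0,0,0,0],[0.1,0,0,0,0,0,0],[0.1,0,0,0,0,0,0]]' 30
```

```text
time: 3.95
tcp_pos: [0.5259, 0.3713, 0.0709]
orientation: [0.998, 0.065, -0.0, 0.001]
wrist_force: [-0.1, -4.7, 4.6]
gripper_width: 0.297
grip_force: 30.0
```

```bash
python3 -m jog '[[0.1,0,0,-1,0,0,0],[0.1,0,0,-2.6,0,0,0],[0.1,0,0,-4.5,0,0,0],[0.1,0,0,-6.4,0,0,0],[0.1,0,0,-8.2,0,0,0],[0.1,0,0,-9.6,0,0,0],[0.1,0,0,-9.6,0,0,0],[0.1,0,0,-9.6,0,0,0]]' 30
python3 - <<'E'
from h import *
o=observe();print(o['time'],o['tcp_pos'])
c=cal('wrist');save('wrist','w3.png')
M=R.from_quat(o['orientation']).as_matrix();print(M.round(3).tolist())
print('guide wrist px',proj('',[.566,.206,.211],c),'tip',proj('',o['tcp_pos']+M@[0,0,.067],c))
print('units to guide',M.T@(np.array([.566,.206,.307])-o['tcp_pos'])/.025)
E
```

```text
time: 4.75
tcp_pos: [0.5253, 0.3739, 0.3109]
orientation: [0.998, 0.066, 0.0, -0.001]
wrist_force: [0.2, -0.8, -2.9]
gripper_width: 0.301
grip_force: 30.0
4.75 [0.5252792  0.3738697  0.31087043]
[[0.991, 0.131, 0.0], [0.131, -0.991, 0.001], [0.001, -0.001, -1.0]]
guide wrist px [495.81771065 193.64379783] tip [279.16048572 228.89439936]
units to guide [0.73538732 6.87042582 0.14796442]
```

View pics/w3.png

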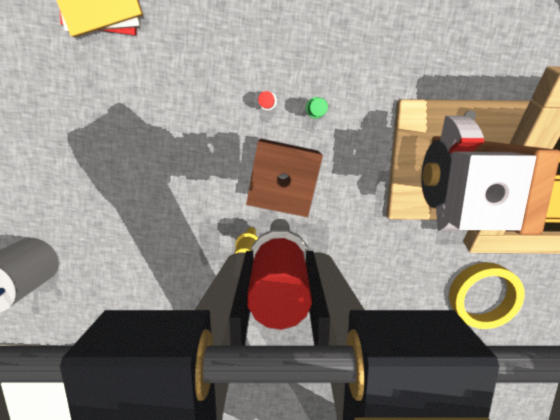

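The bore is at wrist (496,193), matching the projected guide estimate of (496,194). The pin is held upright and the hole in the rest is empty.

```bash
python3 -m jog '[[0.1,0.1,1.5,0,0,0,0],[0.1,0.3,3,0,0,0,0],[0.1,0.5,4.7,0,0,0,0],[0.1,0.65,6,0,0,0,0],[0.1,0.73,6.87,0,0,0,0],[0.1,0.73,6.87,0.4,0,0,0],[0.1,0.73,6.87,0.4,0,0,0],[0.1,0.73,6.87,0.4,0,0,0]]' 30
python3 - <<'E'
from h import *
o=observe();print(o['time'],o['tcp_pos'],o['orientation'])
M=R.from_quat(o['orientation']).as_matrix()
out=[]
for n in('scene','side'):
    im=save(n,n+'2.png');u,v=proj(n,o['tcp_pos']+M@[0,0,.067]).round().astype(int);print(n,u,v,proj(n,[.566,.206,.211]))
    a=cv2.cvtColor(im[v-30:v+40,u-35:u+35],cv2.COLOR_RGB2BGR);out.append(cv2.resize(a,(390,390),interpolation=cv2.INTER_CUBIC));print('crop origin',u-35,v-30)
cv2.imwrite('pics/cmp.png',np.hstack(out))
E
```

```text
time: 5.6
tcp_pos: [0.5649, 0.2071, 0.2991]
orientation: [0.998, 0.067, -0.001, 0.0]
wrist_force: [0.3, -0.3, -1.4]
gripper_width: 0.297
grip_force: 30.0
5.6 [0.56486614 0.20710841 0.29913805] [ 9.97783485e-01  6.65278286e-02 -1.46906650e-03  8.63108076e-05]
scene 335 239 [333.73942134 243.30584963]
crop origin 300 209
side 243 231 [242.55538883 239.26791951]
crop origin 208 201
```

View pics/cmp.png

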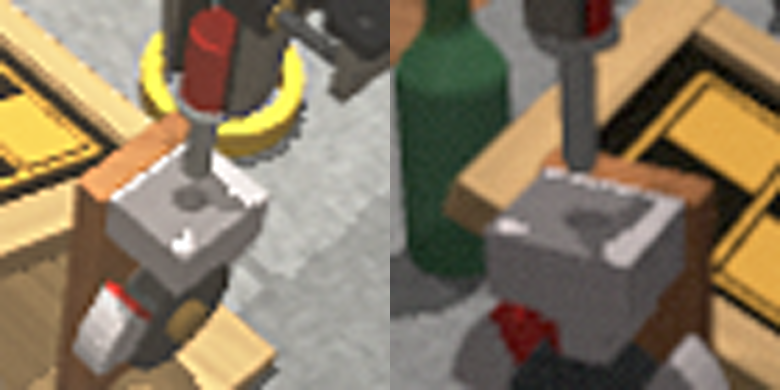

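The tip is in crop at scene (199,169) and side (190,163). The bore is at scene (189,198) and side (199,217). I'll triangulate both.

Run:
```python
from h import *
k=70/390
f=lambda o,x,y:(o[0]+(x+.5)*k-.5,o[1]+(y+.5)*k-.5)
S=lambda x,y:ray('scene',f((300,209),x,y));D=lambda x,y:ray('side',f((208,201),x,y))
t,e=tri([S(199,169),D(190,163)]);g,e2=tri([S(189,198),D(199,217)])
o=observe();M=R.from_quat(o['orientation']).as_matrix()
print('tip',t,e,'bore',g,e2,'expected tip',o['tcp_pos']+M@[0,0,.067])
print('units',M.T@(g-t)/.025)
c=cal('wrist');im=save('wrist','w4.png');print(proj('',[.566,.206,.211],c))
```

```text
tip [0.56622049 0.208888   0.2352001 ] [np.float64(0.8), np.float64(0.8)] bore [0.5659437 0.2051164 0.2086281] [np.float64(1.4), np.float64(1.4)] expected tip [0.56535894 0.20715839 0.23318927]
units [-0.02991724  0.1482956   1.06287782]
[280.76805414 219.30263927]
```

```bash
python3 -m jog '[[0.1,0,0.1,0.3,0,0,0],[0.1,0,0.1,0.7,0,0,0],[0.1,0,0.1,0.9,0,0,0],[0.1,0,0.1,1.0,0,0,0],[0.1,0,0.1,1.1,0,0,0],[0.1,0,0.1,1.2,0,0,0],[0.1,0,0.1,1.2,0,0,0]]' 30
```

```text
time: 6.45
tcp_pos: [0.5665, 0.2035, 0.2732]
orientation: [0.998, 0.065, 0.001, -0.001]
wrist_force: [-3.8, -0.4, 10.4]
gripper_width: 0.3
grip_force: 30.0
```

```bash
python3 -m jog '[[0.1,-0.04,0,0,0,0,0],[0.1,-0.06,0,0,0,0,0],[0.1,-0.06,0,0.1,0,0,0],[0.1,-0.06,0,0.1,0,0,0]]' 30
```

```text
time: 6.85
tcp_pos: [0.5664, 0.2035, 0.2729]
orientation: [0.998, 0.065, 0.003, -0.001]
wrist_force: [-4.2, 0.0, 16.9]
gripper_width: 0.301
grip_force: 30.0
```

```bash
python3 -m jog '[[0.1,0,0,-0.2,0,0,0],[0.1,-0.06,0,-0.15,0,0,0],[0.1,-0.08,0,-0.1,0,0,0],[0.1,-0.08,0,-0.05,0,0,0],[0.1,-0.08,0,0,0,0,0],[0.1,-0.08,0,0,0,0,0]]' 30
python3 - <<'E'
from h import *
o=observe();print(o['time'],o['tcp_pos'],o['wrist_force'],o['moment'])
out=[]
for n in('scene','side'):
    im=save(n,n+'3.png');u,v=proj(n,[.566,.206,.211]).round().astype(int)
    a=cv2.cvtColor(im[v-30:v+30,u-30:u+30],cv2.COLOR_RGB2BGR);out.append(cv2.resize(a,(390,390),interpolation=cv2.INTER_CUBIC));print('crop origin',u-30,v-30)
cv2.imwrite('pics/cmp3.png',np.hstack(out))
E
```

```text
time: 7.45
tcp_pos: [0.565, 0.2031, 0.2727]
orientation: [0.998, 0.065, 0.003, -0.001]
wrist_force: [-3.6, -0.7, 19.6]
gripper_width: 0.297
grip_force: 30.0
7.45 [0.56498638 0.20310235 0.27270298] [-3.56232036 -0.74829338 19.56003536] [-0.22008959  0.83988392 -0.02678335]
crop origin 304 213
crop origin 213 209
```

View pics/cmp3.png

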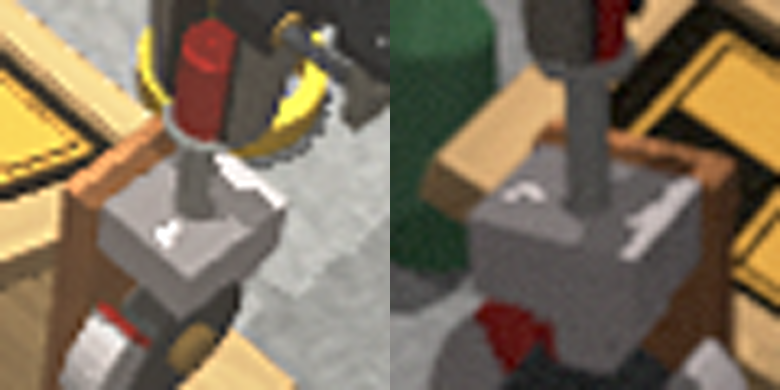

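The tip sits on the block at crop scene (200,210), side (592,206), about 1 px off the bore in each view. I'll get the bore's centroid from the earlier unobstructed pictures, and the tip offset from that.

Run:
```python
from h import *
bo={}
for n in('scene','side'):
    im=cv2.imread(f'pics/{n}0.png',0).astype(float);u,v=proj(n,[.566,.206,.211]);u,v=int(round(u)),int(round(v))
    w=im[v-7:v+10,u-9:u+10];W=np.clip(150-w,0,None)
    print(n,u-9,v-7);print(w[2:13].astype(int)[:,2:17])
k=1/6.5
f=lambda o,x,y:(o[0]+(x+.5)*k-.5,o[1]+(y+.5)*k-.5)
for z in(.209,):
    print('tip scene',onz('scene',f((304,213),200,210),z),'side',onz('side',f((213,209),202,206),z))
    print('1px scene',(onz('scene',(335,245),z)-onz('scene',(334,245),z))[:2],(onz('scene',(334,246),z)-onz('scene',(334,245),z))[:2])
    print('1px side',(onz('side',(335,245),z)-onz('side',(334,245),z))[:2],(onz('side',(334,246),z)-onz('side',(334,245),z))[:2])
```

```text
scene 325 236
[[190 251 255 252 250 249 247 247 247 248 248 250 254 255 231]
 [247 253 251 250 249 248 248 249 248 248 249 249 250 254 255]
 [253 251 249 248 249 251 252 252 251 250 249 250 250 250 252]
 [250 249 248 250 250 248 241 244 253 254 252 250 249 249 249]
 [249 248 249 251 230 179 150 145 203 251 254 251 248 248 247]
 [247 248 252 238 157 104 106 106 106 169 243 250 248 248 249]
 [247 248 252 249 142  91 106 109 100 121 239 252 249 249 249]
 [248 248 252 249 175 101 103 104  93 114 244 252 249 249 247]
 [248 248 250 254 255 181 100  84 142 237 254 251 249 247 248]
 [248 249 249 250 254 255 255 254 255 254 252 249 247 249 253]
 [251 250 248 249 249 250 252 252 252 250 248 247 250 254 255]]
side 234 232
[[207 211 209 209 210 212 212 211 214 213 208 198 192 176 162]
 [209 208 208 209 208 212 211 212 212 213 214 214 213 215 207]
 [210 213 210 214 210 209 205 206 207 210 209 212 210 212 212]
 [210 214 213 211 199 189 188 187 184 186 200 208 211 208 211]
 [211 213 212 197 170 134 131 134 135 144 168 195 213 213 212]
 [211 212 198 165 123  93  81  78  81  93 122 173 211 212 211]
 [211 208 199 151  57  72  74  77  78  69 105 175 216 213 215]
 [211 212 211 180 116  88  92  95 100 133 172 208 216 215 214]
 [211 212 213 209 187 168 172 173 174 198 215 216 213 213 215]
 [211 209 212 212 215 216 219 216 214 214 213 214 210 212 210]
 [207 218 217 213 214 211 211 212 212 212 213 212 210 211 211]]
tip scene [0.56687147 0.21002455 0.209     ] side [0.56359697 0.20549621 0.209     ]
1px scene [-0.00225559  0.00151003] [0.00211022 0.00261987]
1px side [-0.00180917 -0.00109527] [-0.00147592  0.00352196]
```

```bash
python3 -m jog '[[0.1,-0.04,0,-0.08,0,0,0],[0.1,-0.08,0,-0.08,0,0,0],[0.1,-0.08,0,-0.08,0,0,0]]' 30; python3 -m jog '[[0.1,0,0.04,0,0,0,0],[0.1,0,0.08,0,0,0,0],[0.1,0,0.08,0,0,0,0]]' 30
```

```text
time: 7.85
tcp_pos: [0.5638, 0.2028, 0.2732]
orientation: [0.998, 0.065, 0.004, -0.001]
wrist_force: [0.8, 1.0, 10.9]
gripper_width: 0.299
grip_force: 30.0
time: 8.15
tcp_pos: [0.5639, 0.2024, 0.2733]
orientation: [0.998, 0.066, 0.004, -0.002]
wrist_force: [2.1, 2.7, 9.5]
gripper_width: 0.296
grip_force: 30.0
```

```bash
python3 -m jog '[[0.1,0.04,-0.06,-0.4,0,0,0],[0.1,0.04,-0.06,-0.8,0,0,0],[0.1,0.04,-0.06,-0.8,0,0,0],[0.1,0.04,-0.06,-0.8,0,0,0]]' 30
python3 - <<'E'
from h import *
o=observe();print(o['time'],o['tcp_pos'],o['orientation'],o['wrist_force'])
out=[]
for n in('scene','side'):
    im=save(n,n+'4.png');u,v=proj(n,[.566,.206,.211]).round().astype(int)
    a=cv2.cvtColor(im[v-32:v+13,u-22:u+23],cv2.COLOR_RGB2BGR);out.append(cv2.resize(a,(400,400),interpolation=cv2.INTER_NEAREST));print('crop origin',u-22,v-32)
    g=cv2.cvtColor(im,cv2.COLOR_RGB2GRAY).astype(int);print('cols',u-10);print(g[v-20:v+9,u-10:u+11])
cv2.imwrite('pics/cmp4.png',np.hstack(out))
E
```

```text
time: 8.55
tcp_pos: [0.5617, 0.2012, 0.29]
orientation: [0.998, 0.065, -0.0, 0.0]
wrist_force: [-0.7, 0.2, -1.5]
gripper_width: 0.299
grip_force: 30.0
8.55 [0.56174075 0.20121062 0.28997619] [ 9.97880208e-01  6.50747517e-02 -4.28401297e-04  4.28214485e-04] [-0.69505075  0.1883866  -1.47270154]
crop origin 312 211
cols 324
[[174 183 235 237 237 157  96  95  73  72  72  73  74  73  76  64  57  84
   85  83  85]
 [164 114 235 237 237 204 168 110  68  69  73  73  74  73  74  62  55  84
   85  81  88]
 [174 111 184 237 237 237 198 116  74  68  73  74  73  73  74  60  64  82
   83  85  83]
 [177 115  92 223 237 237 186 107  72  68  72  73  74  73  73  56  74  85
   85  84  81]
 [193 122  85 106 237 237 162 140 122  76  67  73  74  72  67  52  72  82
   83  83  79]
 [213 156 100  89 154 236 208 145 159 119  72  64  66  65  63  44  79  87
   81  76  68]
 [224 221 131  88  95 126 152 120 112 153 140 134  93  99 100  67  77  79
   69  55  98]
 [226 228 245 169 113 150 158 158 133 110 130 155 167 164 157 119  80 104
  148 232 238]
 [224 230 207 180 180 169 163 167 149  96  92 107 106 101 128 16
[... 3716 characters left out ...]
0 185 163 110  89  67  81  82  84  81  75  75  84  91  91  94
   93  92  88]
 [117 117 116 117 121 120 107  84  82  85  87  82  80  87  90  97  94  90
   93  85 114]
 [119 121 122 122 121 124 120 117 107 109 101  84  90  92  90  92  90 118
  150 147 168]
 [127 125 127 120 124 123 122 127 125 124 118 102  93  93  88  91  89 137
  193 187 189]
 [110 113 117 124 127 125 122 122 122 125 123 116 101  90  92  94  87 135
  188 185 178]
 [ 85  89  95 102 108 118 120 122 125 124 124 126 114  89  91  92  89 117
  167 182 142]
 [ 84  82  81  82  83  93 102 102 110 117 123 121 106  92  92  90  86 110
  158 154  91]
 [ 79  84  86  82  81  83  81  82  80  92 103  96  87  88  93  89 118 163
  163 111  68]]
```

View pics/cmp4.png

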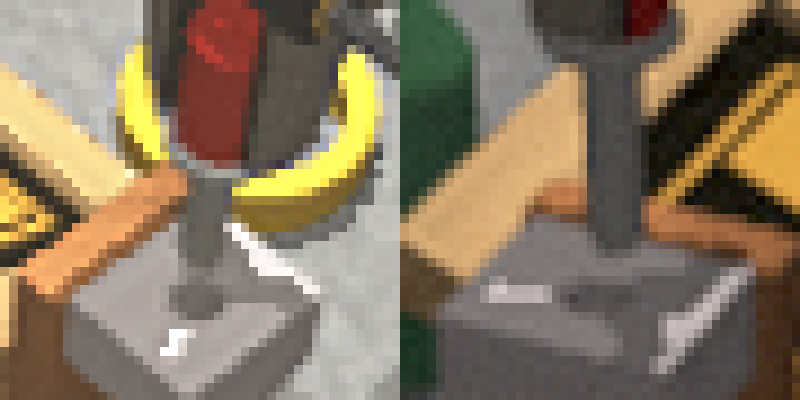

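Run:
```python
from h import *
g=np.array([.566,.206,.211])
J=[];e=[]
for n,d in(('scene',.1),('side',-1.35)):
    J.append([(proj(n,g+v)-proj(n,g))[0]/.001 for v in np.eye(3)[:2]*.001])
    e.append(d)
J=np.array(J);print(J/1000);s=np.linalg.solve(J,e);print('world shift mm',s*1000)
o=observe();M=R.from_quat(o['orientation']).as_matrix();print('units',(M.T@np.r_[s,0])/.025,np.linalg.inv(J)*1000)
```

```text
[[-0.2878986   0.23173024]
 [-0.39280912 -0.26334296]]
world shift mm [1.71720453 2.56496857]
units [ 0.0814424  -0.09279907 -0.00019031] [[-1.57839898 -1.3889218 ]
 [ 2.35438048 -1.72557816]]
```

```bash
python3 -m jog '[[0.1,0.08,-0.09,0.3,0,0,0],[0.1,0.08,-0.09,0.5,0,0,0],[0.1,0.08,-0.09,0.65,0,0,0],[0.1,0.08,-0.09,0.8,0,0,0],[0.1,0.08,-0.09,0.9,0,0,0],[0.1,0.08,-0.09,0.9,0,0,0]]' 30
```

```text
time: 9.25
tcp_pos: [0.5636, 0.2046, 0.2673]
orientation: [0.998, 0.065, -0.0, -0.0]
wrist_force: [0.9, 1.0, -1.8]
gripper_width: 0.301
grip_force: 30.0
```

The tip has entered the bore, with no force on it. I'm lowering it to the rim.

```bash
python3 -m jog '[[0.1,0,0,0.3,0,0,0],[0.1,0,0,0.6,0,0,0],[0.1,0,0,0.9,0,0,0],[0.1,0,0,1.1,0,0,0],[0.1,0,0,1.1,0,0,0]]' 30
```

```text
time: 9.75
tcp_pos: [0.564, 0.2046, 0.2416]
orientation: [0.998, 0.065, 0.001, -0.0]
wrist_force: [-0.2, -0.3, 6.5]
gripper_width: 0.301
grip_force: 30.0
```

```bash
python3 -m jog '[[1,0,0,0,0,0,0],[1,0,0,0,0,0,0],[1,0,0,0,0,0,0],[1,0,0,0,0,0,0],[1,0,0,-1,0,0,0],[1,0,0,-2.5,0,0,0],[1,0,0,-4,0,0,0],[1,0,0,-5,0,0,0],[1,0,0,-5,0,0,0],[1,0,0,-5,0,0,0]]' 30
python3 - <<'E'
from h import *
o=observe();print(o['time'],o['tcp_pos'],o['wrist_force'])
c=cal('wrist');M=R.from_quat(o['orientation']).as_matrix()
out=[]
for n in('side','scene'):
    im=save(n,n+'5.png');print(n,[(round(m['p'],2),m['xy'],int(m['mask'].sum())) for m in masks_of(n,'lever_ball')][:3])
    x0,y0=(200,100) if n=='scene' else (200,130)
    out.append(cv2.resize(cv2.cvtColor(im[y0:y0+200,x0:x0+160],cv2.COLOR_RGB2BGR),(400,500),interpolation=cv2.INTER_CUBIC))
cv2.imwrite('pics/cmp5.png',np.hstack(out))
yaw=.135;Rz=R.from_euler('z',yaw).as_matrix();org=np.array([.5645,.2055,.211])-Rz@[0,.17,.211];print('origin',org)
for a in(.3,.4,.5):
    b=org+Rz@[-.15*np.sin(a),-.172,.115+.15*np.cos(a)];print(a,b,'side',(proj('side',b)-[200,130])*2.5,'scene',(proj('scene',b)-[200,100])*2.5+[400,0])
E
```

```text
time: 10.75
tcp_pos: [0.5636, 0.2043, 0.3652]
orientation: [0.998, 0.065, 0.0, -0.0]
wrist_force: [0.0, -0.5, -0.9]
gripper_width: 0.997
grip_force: 0.0
10.75 [0.56358821 0.20426324 0.36517441] [ 0.02059862 -0.49244359 -0.88203212]
side [(0.92, [277.9, 243.0], 5412)]
scene [(0.68, [288.8, 228.5], 3575)]
origin [5.87380353e-01 3.70467737e-02 2.77555756e-17]
0.3 [ 0.56660518 -0.13935438  0.25830047] side [282.98666911  88.36723475] scene [561.5827027  147.89765944]
0.4 [ 0.55264861 -0.14125005  0.25315915] side [295.13345191  94.88606828] scene [570.35204878 145.9948567 ]
0.5 [ 0.53927038 -0.14306716  0.24663738] side [306.70531976 102.51976485] scene [578.64297098 145.16082915]
```

View pics/cmp5.png

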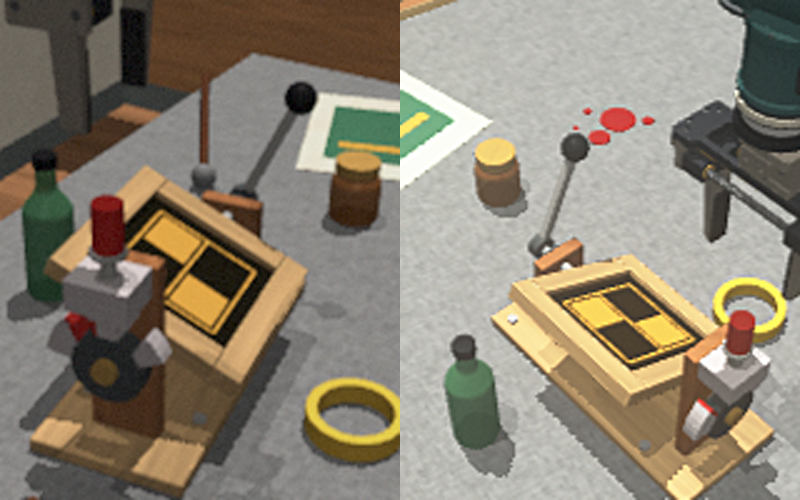

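The pin stands on the rim. The black ball is at side crop (301,98), scene crop (575,147), giving a ≈ 0.45 and the ball at about (0.546,-0.142,0.250).

```bash
python3 -m jog '[[1,-0.3,1.5,0,0,0,0],[1,-0.6,3.4,0,0,0,0],[1,-1,5.4,0,0,0,0],[1,-1.4,7.4,0,0,0,0],[1,-1.7,9.3,0,0,0,0],[1,-2.1,11.2,0,0,0,0],[1,-2.4,12.8,0.8,0,0,0],[1,-2.5,13.65,1.8,0,0,0],[1,-2.5,13.65,2.4,0,0,0],[1,-2.5,13.65,2.4,0,0,0]]' 30
python3 - <<'E'
from h import *
o=observe();M=R.from_quat(o['orientation']).as_matrix();c=cal('wrist');im=save('wrist','w6.png');print(o['time'],o['tcp_pos'])
b=np.array([.546,-.142,.250]);p=proj('',b,c);print('pred px',p)
g=cv2.cvtColor(im,cv2.COLOR_RGB2GRAY);u,v=p.astype(int);w=g[max(v-60,0):v+60,u-60:u+60];yy,xx=np.nonzero(w<40);print(len(xx),xx.mean()+u-60,yy.mean()+max(v-60,0),xx.min()+u-60,xx.max()+u-60,yy.min()+max(v-60,0),yy.max()+max(v-60,0))
print('units',M.T@(np.array([.546,-.142,.231])-o['tcp_pos'])/.025)
print([(round(m['p'],2),m['xy'],int(m['mask'].sum())) for m in masks_of('side','pin_head')])
E
```

```text
time: 11.95
tcp_pos: [0.5443, -0.1425, 0.3023]
orientation: [0.998, 0.064, -0.003, -0.001]
wrist_force: [0.5, 0.4, 0.0]
gripper_width: 1.0
grip_force: 0.0
11.95 [ 0.54433672 -0.14251977  0.30229634]
pred px [278.85933449 232.92097011]
1803 278.4165280088741 230.18413754853023 252 303 205 257
units [ 0.08527583 -0.00806628  2.85141891]
[(0.85, [242.0, 378.3], 595), (0.73, [246.8, 225.1], 424), (0.59, [167.5, 347.7], 248), (0.49, [188.9, 324.3], 255)]
```

Ball confirmed in the wrist view, at (278,230) against a predicted (279,233). I'm descending and gripping gently.

```bash
python3 -m jog '[[1,0.1,0,1.2,0,0,0],[1,0.1,0,2.3,0,0,0],[1,0.1,0,2.85,0,0,0],[0.2,0.1,0,2.85,0,0,0],[0.2,0.1,0,2.85,0,0,0],[0.2,0.1,0,2.85,0,0,0],[0.2,0.1,0,2.85,0,0,0],[0.2,0.1,0,2.85,0,0,0],[0.2,0.1,0,2.85,0,0,0],[0.2,0.1,0,2.85,0,0,0]]' 20
python3 -m jog '[[0.2,0,0,0,0,0,0],[0.2,0,0,0,0,0,0],[0.2,0,0,0,0,0,0]]' 20
```

```text
time: 13.05
tcp_pos: [0.5487, -0.1419, 0.2343]
orientation: [0.998, 0.065, 0.0, 0.0]
wrist_force: [0.0, 0.1, 0.4]
gripper_width: 0.415
grip_force: 0.0
time: 13.35
tcp_pos: [0.5487, -0.1412, 0.2342]
orientation: [0.998, 0.066, -0.0, -0.0]
wrist_force: [-1.1, 2.7, 2.7]
gripper_width: 0.377
grip_force: 20.0
```

```bash
python3 -m jog '[[0.2,-0.26,0.14,0,0,0,0],[0.2,-0.2,0,0.1,0,0,0],[0.2,-0.53,0,0.29,0,0,0],[0.2,-0.78,0,0.45,0,0,0],[0.2,-1.02,0,0.62,0,0,0],[0.2,-1.25,0,0.81,0,0,0],[0.2,-1.48,0,1.01,0,0,0],[0.2,-1.48,0,1.01,0,0,0]]' 25
```

```text
time: 14.15
tcp_pos: [0.5109, -0.1458, 0.2089]
orientation: [0.998, 0.065, -0.001, -0.001]
wrist_force: [-4.1, 3.8, 4.1]
gripper_width: 0.379
grip_force: 25.0
```

```bash
python3 -m jog '[[0.2,-0.065,0,0.06,0,0,0],[0.2,-0.13,0,0.125,0,0,0],[0.2,-0.215,0,0.21,0,0,0],[0.2,-0.3,0,0.3,0,0,0],[0.2,-0.38,0,0.385,0,0,0],[0.2,-0.38,0,0.385,0,0,0]]' 25
python3 - <<'E'
from h import *
im=save('side','s7.png');hs=im.astype(int);m=((hs[...,0]>100)&(hs[...,1]<70)&(hs[...,2]<70))[190:250,220:265];v,u=np.nonzero(m);print(u.mean()+220,v.mean()+190,v.min()+190,v.max()+190,len(u))
E
```

```text
time: 14.75
tcp_pos: [0.5016, -0.1469, 0.1994]
orientation: [0.998, 0.066, -0.001, -0.001]
wrist_force: [-4.0, 3.8, 5.9]
gripper_width: 0.374
grip_force: 25.0
239.67142857142858 211.9 208 236 70
```

```bash
python3 -m jog '[[0.2,-0.04,0,0.045,0,0,0],[0.2,-0.08,0,0.09,0,0,0],[0.2,-0.12,0,0.135,0,0,0],[0.2,-0.157,0,0.182,0,0,0],[0.2,-0.195,0,0.23,0,0,0],[0.2,-0.232,0,0.275,0,0,0]]' 25
python3 -m jog '[[0.2,-0.037,0,0.047,0,0,0],[0.2,-0.074,0,0.095,0,0,0],[0.2,-0.11,0,0.143,0,0,0],[0.2,-0.146,0,0.19,0,0,0]]' 25
python3 -c "
from h import *
im=save('side','s8.png')
hs=im.astype(int);m=((hs[...,0]>90)&(hs[...,0]>2*hs[...,1]))[190:250,225:262];v,u=np.nonzero(m);print(u.mean()+225,v.mean()+190,v.min()+190,v.max()+190,len(u))
im=cv2.cvtColor(cv2.imread('pics/side5.png'),cv2.COLOR_BGR2RGB);hs=im.astype(int);m=((hs[...,0]>90)&(hs[...,0]>2*hs[...,1]))[190:250,225:262];v,u=np.nonzero(m);print(u.mean()+225,v.mean()+190,v.min()+190,v.max()+190,len(u))
"
```

```text
time: 15.4
tcp_pos: [0.4959, -0.1477, 0.1927]
orientation: [0.998, 0.066, -0.001, -0.001]
wrist_force: [-5.2, 4.1, 7.7]
gripper_width: 0.373
grip_force: 25.0
time: 15.8
tcp_pos: [0.4922, -0.1481, 0.1878]
orientation: [0.998, 0.066, -0.001, -0.001]
wrist_force: [-4.6, 5.7, 6.7]
gripper_width: 0.379
grip_force: 25.0
239.48148148148147 212.76543209876544 208 230 81
242.34328358208955 211.2089552238806 208 214 67
```

```bash
python3 -m jog '[[0.2,-0.035,0,0.05,0,0,0],[0.2,-0.07,0,0.098,0,0,0],[0.2,-0.104,0,0.148,0,0,0],[0.2,-0.137,0,0.197,0,0,0]]' 25
python3 -m jog '[[0.2,-0.034,0,0.05,0,0,0],[0.2,-0.066,0,0.1,0,0,0],[0.2,-0.1,0,0.15,0,0,0],[0.2,-0.13,0,0.2,0,0,0]]' 25
python3 -c "
from h import *
im=save('side','s9.png')
hs=im.astype(int);m=((hs[...,0]>90)&(hs[...,0]>2*hs[...,1]))[190:250,225:262];v,u=np.nonzero(m);print(u.mean()+225,v.mean()+190,v.min()+190,v.max()+190,len(u))
a=[cv2.resize(cv2.imread('pics/'+f)[180:300,210:310],(390,468),interpolation=2) for f in('s8.png','s9.png')];cv2.imwrite('pics/cmp9.png',np.hstack(a))
"
```

```text
time: 16.25
tcp_pos: [0.4887, -0.1486, 0.1828]
orientation: [0.998, 0.066, -0.001, -0.001]
wrist_force: [-4.7, 5.4, 6.1]
gripper_width: 0.378
grip_force: 25.0
time: 16.65
tcp_pos: [0.4854, -0.149, 0.1777]
orientation: [0.998, 0.066, -0.001, -0.001]
wrist_force: [-4.8, 5.2, 7.2]
gripper_width: 0.373
grip_force: 25.0
242.16867469879517 219.9156626506024 216 230 83
```

View pics/cmp9.png

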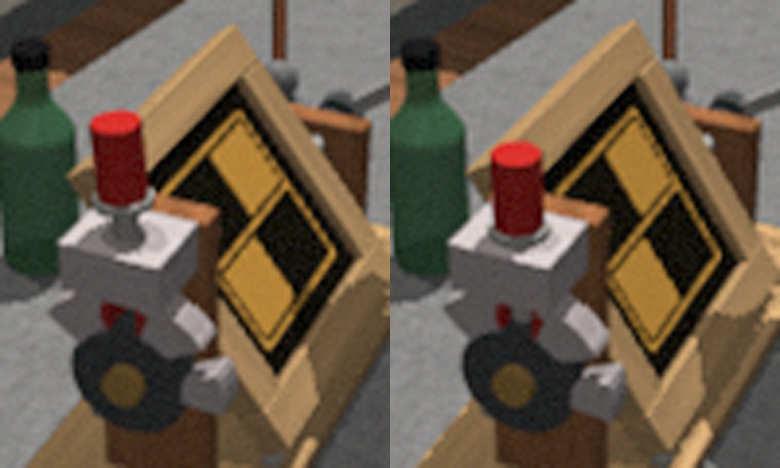

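The pin has dropped: its collar is down on the block (crop 520,233) and the head is about 8 px lower. I'll release the ball and back off upwards.

```bash
python3 -m jog '[[1,0,0,0,0,0,0],[1,0,0,0,0,0,0],[1,0,0,0,0,0,0],[1,0,0,0,0,0,0],[1,0,0,0,0,0,0],[1,0,0,-1,0,0,0],[1,0,0,-2.5,0,0,0],[1,0,0,-4.2,0,0,0],[1,0,0,-5,0,0,0],[1,0,0,-5,0,0,0]]' 25
python3 -c "
from h import *
im=save('side','s10.png')
hs=im.astype(int);m=((hs[...,0]>90)&(hs[...,0]>2*hs[...,1]))[190:250,225:262];v,u=np.nonzero(m);print(u.mean()+225,v.mean()+190,v.min()+190)
# head top centre vs prediction for home pin (top z .261)
print(proj('side',[.5645,.2055,.261]),proj('side',[.5645,.2055,.281]),observe()['wrist_force'])
cv2.imwrite('pics/fin.png',cv2.resize(cv2.cvtColor(im[150:310,200:400],cv2.COLOR_RGB2BGR),None,fx=3,fy=3,interpolation=2))
"
```

```text
time: 17.7
tcp_pos: [0.4884, -0.1507, 0.3059]
orientation: [0.998, 0.065, 0.003, 0.001]
wrist_force: [-0.5, -0.2, -0.5]
gripper_width: 1.005
grip_force: 0.0
242.06493506493507 219.4805194805195 216
[242.73162982 218.93922455] [242.50453554 210.43139568] [-0.01266582 -0.24059479 -0.31615673]
```

View pics/fin.png

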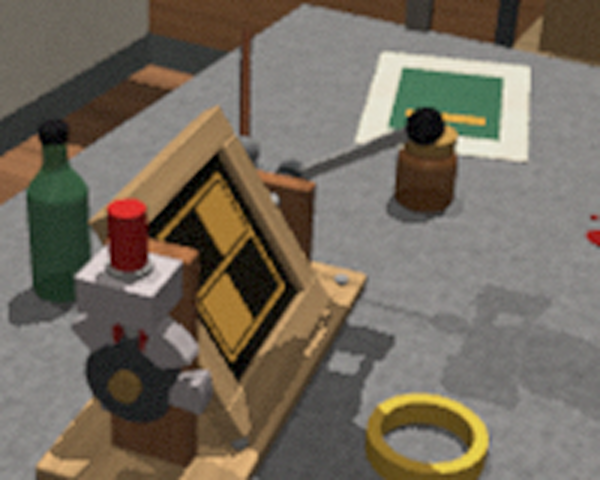

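The pin is home: its head top is at row 219, as predicted for the seated pin. The collar is on the block, the frame is steep, the gripper is clear, and the bystanders haven't moved.

```bash
python3 -c "
from station import *
print(hand_in())"
```

```text
the job is handed in; nothing more can be done
None
```

The frame is tilted to its steep painting angle and locked there, with the red pin home in the red-edged notch and its collar on the block; I handed the job in at about 18 s with the robot clear and the jar, bottle and tape roll untouched.

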